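# Seat the test plug and swing the clamp lever home

## Task

Stand the brass test plug, shank down, in the bore of the clamp stand so that its flange lies flat on the block, and let it go. Then swing the clamp lever a quarter turn, so that its nose passes over the flange, until you feel it meet the stop pin; press it firmly home against the pin without straining the pin, and leave it resting there. Do not disturb the other things on the bench.

Things in the scene. Friction and masses are not known exactly. Their poses are not given: they have to be found in the camera images.
- stand: Fixed clamp stand: dark steel base plate 130 x 185 mm, 12 mm thick, carrying a grey block 84 (x) x 76 (y) mm whose top is 45 mm above the bench, the lever's pivot post at x = 0, y = +60 mm, and a stop pin. Origin: on the axis of the block's upright bore, at bench level; z up.
- bore (a point): Centre of the bore's mouth, at the block's top face, 45 mm above the bench. The bore is round, 33 mm across, chamfered 2 mm, 33 mm deep.
- pivot (a point): Point on the lever's pivot axis, 64 mm above the bench, fixed to the stand; axes as the stand's. The steel stop pin (10 mm across, top 74 mm above the bench) stands 60 mm from this axis on the base plate. It is set by hand: it stops the lever anywhere from 12 degrees short of to 12 degrees past the grip pointing along +y, so it must be felt or seen. It does not shift in use.
- lever: Steel clamp lever, origin on the pivot axis at bench level, z up. Grip along its own -x, nose along its +x: 43 mm long, 16 wide, underside 57 mm above the bench, clearing a seated plug's flange by 4 mm; a plug standing proud blocks it. Starts with its x along the stand's +x or up to 0.3 rad clockwise of that. Closes clockwise seen from above, the grip going from the stand's -x to its +y.
- lever_grip (a point): On the grip's centre line, 100 mm from the pivot axis, 64 mm above the bench; axes as the lever's. Steel bar 16 mm wide to 70 mm out, then rubber grip 18 wide and 18 tall to 135 mm. Friction takes about 3 N to move it here, and it stays where left. At the pin, 8 to 12 N in all here seats it firmly; over about 22 N strains the pin (limit 40 N at the pin).
- plug: Loose brass test plug, solid of revolution, 76 mm tall, about 0.28 kg, standing upright on its shank. Origin: centre of the shank's lower end; z up along its axis. Shank 30 mm across, 28 mm long, foot chamfered; flange 48 mm across from 28 to 36 mm; round stub 24 mm across from 36 to 76 mm, to grasp. It is the tallest of the brass pieces. Seated, its origin is 17 mm above the bench.
- reducer: Bystander: loose squat brass reducer, 54 mm across, 56 mm tall; its 44 mm foot does not enter the bore. Origin: centre of underside.
- elbow: Bystander: loose copper pipe elbow, 67 mm tall, its side branch reaching 42 mm along its x. Origin: centre of underside.
- slip_nut: Bystander: loose steel ring nut, 54 mm across, 18 mm tall. Origin: centre of underside.
- gasket: Bystander: loose black rubber ring, 60 mm across, 10 mm tall. Origin: centre of underside.
- wrench: Bystander: loose steel wrench, 200 mm long, lying along its x.
- carton: Bystander: loose cardboard carton 90 x 120 x 70 mm. Origin: centre of underside.
- pipe_cutter: Bystander: loose red pipe cutter, about 130 x 195 mm, 28 mm tall. Origin: near its middle, on the underside.
Things that resemble listed ones, but are neither listed nor needed, are in the scene too. Leave any green or pink look-alike of the plug alone. Leave any blue look-alike of the stand alone.

How it is judged:
By the outcome, as a careful person would: the job done as asked, in the order asked, and still so for the second after the job is handed in, with the robot touching nothing.
It also fails if it takes over 67 s, if anything falls off the work surface, if the arm or the gripper's body presses on something with over 40 N, if the wrist force passes 120 N, or if a joint passes its speed limit or range.

## Robot

A 7-joint arm with a two-finger parallel gripper is mounted at the origin on the work surface. World frame = base frame: x ahead of the robot, y to its left, z up, the work surface at z = 0. Lengths are in m, angles in rad, forces in N, time in s.
With the tool pointing down it reaches from about 0.4 to 0.85 m from the base axis. Payload 4.5 kg.
Tool frame: the origin (TCP) lies between the finger pads; the fingertips stand 11 mm ahead of it and the grasp point (between the pads) lies 8 mm behind it (r.nose_length is the distance from the TCP to the fingertips, in m); z points along the fingers, y is the line along which they close (so a half turn about z gives the same grasp; the last joint's range is limited). The gripper opens to 88 mm and grips with 3 to 60 N. Pads are 18 mm wide; open, the fingers measure 123 mm over their backs; the gripper's body (75 mm by 187 mm) begins 45 mm behind the grasp point.
Start: joints at [-1.174, 0.689, -0.195, 1.565, 0.157, 0.902, -0.215], TCP at [0.222, 0.584, 0.25] pointing down, gripper open.
Joint ranges: [-3.01, 3.01], [-0.46, 2.08], [-1.47, 1.51], [0.13, 2.56], [-1, 4.14], [0.04, 2.09], [-2.66, 2.66]. Speed limits (rad/s): [2.57, 2.57, 3.14, 3.14, 3.14, 3.14, 3.14].

## Interface

Orientations are given as a unit quaternion [x, y, z, w].
In Python, from plant import get_state, snapshot, camera_model, r gives the robot as it stands.
- The arm moves only by the shell command python3 -m inch 'ROWS' [FORCE]. ROWS is text: rows parted by semicolons, each of 7 numbers parted by spaces: the opening, from -1 (shut) to 1 (fully open), then the shift along the tool's x, y, z in m, then the turn, a rotation vector about the tool's x, y, z in rad. A call has 1 to 20 rows; each row shifts and turns the commanded pose from where the row before left it, along the tool's axes as they then stand; what a row does not reach is not made up. A row lasts 1/12 s, in which the tool goes at most 41.7 mm and 7.16 degrees, less where a joint would pass 70% of its speed; a pose out of reach is approached as far as the arm can. A call is refused whole if a number of a shift passes 0.0417 or a number of a turn 0.125, either way. A call with a gripper value outside its range is refused whole. The fingers move at their own pace and stop on an object; FORCE is the grip in N (left out, the last holds). Time passes only in rows, so rows that do not move let the fingers close. It gives the time, the measured TCP pose, the force, the opening and the grip force at its end, in the units of the state.
- get_state(): the state, without advancing time (a new reading comes with each control period).
- snapshot(name): name is "scene" or "top" or "wrist"; returns (picture, depth): 384x512x3 uint8, red, green, blue; 384x512 float32, m along the optical axis (not along the pixel's ray), 0 where there is no reading.
- camera_model(name): a dict with "intrinsics" (3x3 intrinsics, pixels), "view" (4x4, takes a point from world to camera coordinates). Camera axes: x right, y down, z forward; pixel columns grow to the right and rows downward; lengths in m; the calibration is good to about 2 mm. A picture is of the moment at which its call begins: read the wrist's pose just before it. camera_model takes no time and is no camera call; for the wrist camera it gives the pose at the moment of the call.
- r.finish_job(): hands the job in; it is judged then, once.
The state is a dict: "clock": time; "q": joint angles; "qd": joint speeds; "joint_torque": joint torques, N m; "tool_pos": TCP position; "eef_rot": TCP orientation; "contact_force": force on the tool from outside, world axes, zero at the start; "moment": the same for the moment, N m; "opening": opening from 0.0 (shut) to 1.0 (fully open); "finger_force": force on a finger pad.
Only numpy, scipy, OpenCV 4.12 (cv2) and the standard library are available. Lean on these libraries where they do the work, as an engineer would, in place of code of your own. Each camera call takes 0.05 s, during which the arm holds its last target. There are 200 camera calls.

## Working session

There is one attempt and no reset: what is moved stays moved. The work goes in short steps, Python scripts to look and compute and a shell command to move; the robot and the scene stay as the last step left them, time stands still between calls to the robot, and variables do not carry over. Pictures are saved under pics/ and viewed, at most 10 in all, crops included, and the job is handed in when it is done.

```bash
mkdir -p pics; ls; cat > h.py <<'E'
import numpy as np, cv2
from plant import get_state, snapshot, camera_model, r
from scipy.spatial.transform import Rotation as R
def cloud(name):
    m=camera_model(name); im,d=snapshot(name)
    K=np.array(m["intrinsics"]); V=np.array(m["view"])
    v,u=np.mgrid[:384,:512]
    P=np.stack([(u-K[0,2])/K[0,0]*d,(v-K[1,2])/K[1,1]*d,d,np.ones_like(d)],-1)@np.linalg.inv(V).T
    P=P[...,:3]; P[d==0]=np.nan
    return im,P
def save(n,im,box=None,s=1):
    if box: u0,v0,u1,v1=box; im=im[v0:v1,u0:u1]
    cv2.imwrite('pics/'+n,cv2.resize(im[...,::-1],None,fx=s,fy=s,interpolation=cv2.INTER_CUBIC))
E
python3 - <<'E'
from h import *
s=get_state(); print(s["clock"],s["tool_pos"],s["eef_rot"],s["contact_force"],s["opening"])
print(R.from_quat(s["eef_rot"]).as_matrix().round(3))
for n in("scene","top"):
    im,P=cloud(n); np.savez(n+'.npz',im=im,P=P)
    save(n+'.png',im,s=1.5)
E
```

```text
pics
0.0 [0.22163027 0.58373364 0.24892079] [ 1.80385525e-01  9.83595561e-01 -9.07470003e-04 -1.05378934e-04] [-0.71172664  0.77757494 -0.32674443] 0.9991941070520264
[[-0.935  0.355 -0.001]
 [ 0.355  0.935 -0.002]
 [-0.    -0.002 -1.   ]]
```

View pics/top.png

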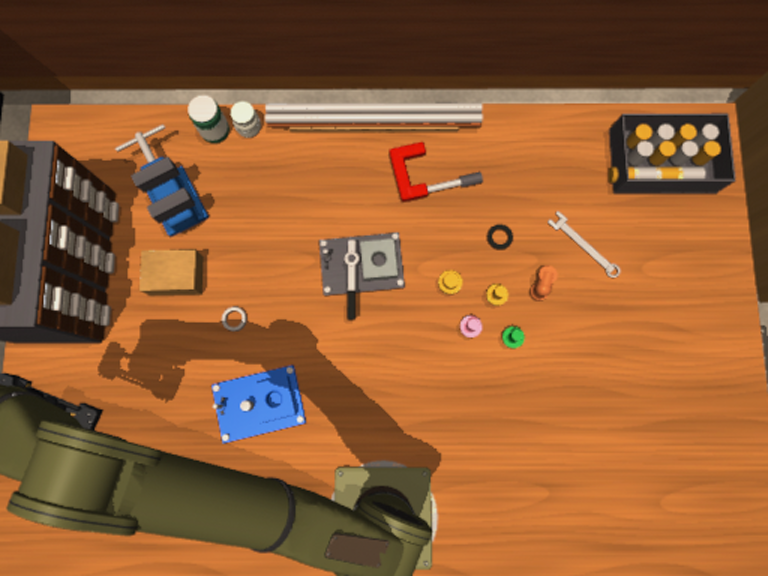

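View pics/scene.png

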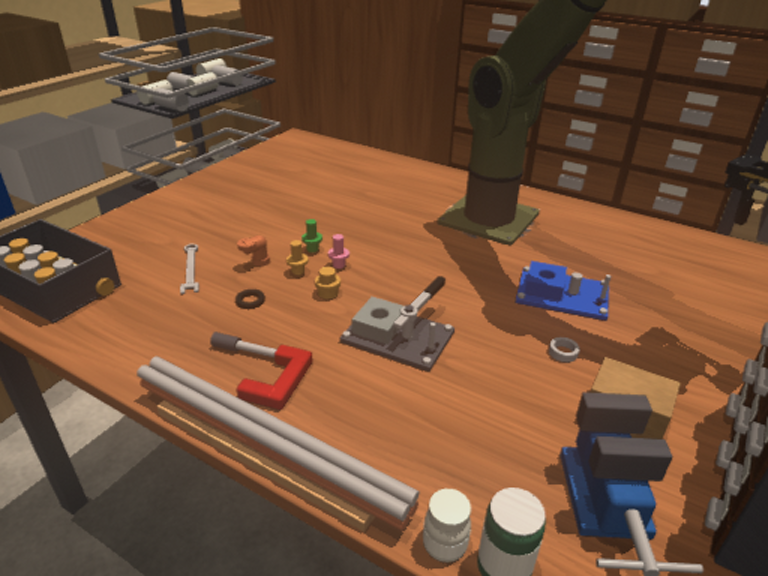

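Top picture: two brass pieces, at (450,282) squat and wide, and at (497,294) slimmer. In the scene view the piece at (297,258) is slim and tall with a round stub, so it fits the plug; the one at (327,282) fits the reducer. The pink and green pieces are look-alikes. The grey stand is at (362,262) and the blue one is a decoy. I'll confirm in a crop and by heights.

```bash
python3 - <<'E'
from h import *
z=np.load('top.npz'); im,P=z['im'],z['P']
a=cv2.resize(im[140:240,200:300],None,fx=4,fy=4,interpolation=cv2.INTER_CUBIC)
b=cv2.resize(im[160:235,285:385],None,fx=4,fy=4,interpolation=cv2.INTER_CUBIC)
cv2.imwrite('pics/crop.png',np.hstack([a,cv2.copyMakeBorder(b,0,100,0,0,0)])[...,::-1])
for n,u,v in(("A",300,188),("B",331,196),("pink",314,217),("green",342,224)):
    Q=P[v-12:v+13,u-14:u+15].reshape(-1,3); Q=Q[Q[:,2]>.015]; t=Q[:,2].max()
    T=Q[Q[:,2]>t-.006]; print(n,"top z",t.round(4),"c",((T.max(0)+T.min(0))/2).round(4),"w",np.ptp(T,0).round(4),len(T))
# stand block: points z .040-.050
Q=P[150:205,205:275].reshape(-1,3)
B=Q[(abs(Q[:,2]-.045)<.004)]; 
rc=cv2.minAreaRect((B[:,:2]*1000).astype(np.float32)); print("block rect",rc,len(B))
L=Q[Q[:,2]>.058]
rc=cv2.minAreaRect((L[:,:2]*1000).astype(np.float32)); print("lever rect",rc,len(L),L.max(0))
QQ=P[150:220,205:275].reshape(-1,3)
L=QQ[QQ[:,2]>.055]
rc=cv2.minAreaRect((L[:,:2]*1000).astype(np.float32)); print("lever rect",rc,len(L))
E
```

```text
A top z 0.0635 c [ 0.503  -0.149   0.0605] w [0.0302 0.0267 0.006 ] 22
B top z 0.0819 c [ 0.4741 -0.2533  0.0791] w [0.0206 0.02   0.0056] 24
pink top z 0.0841 c [ 0.3992 -0.1945  0.0814] w [0.0134 0.016  0.0054] 7
green top z 0.0816 c [ 0.3804 -0.285   0.0786] w [0.0189 0.019  0.006 ] 15
block rect ((554.8717651367188, 9.190441131591797), (85.35313415527344, 75.4027099609375), 5.316536903381348) 415
lever rect ((515.1787109375, 72.89707946777344), (142.23501586914062, 74.18893432617188), 20.660898208618164) 273 [0.59127655 0.13034056 0.08337882]
lever rect ((502.484375, 68.62353515625), (169.3110809326172, 74.1742172241211), 20.311052322387695) 325
```

View pics/crop.png

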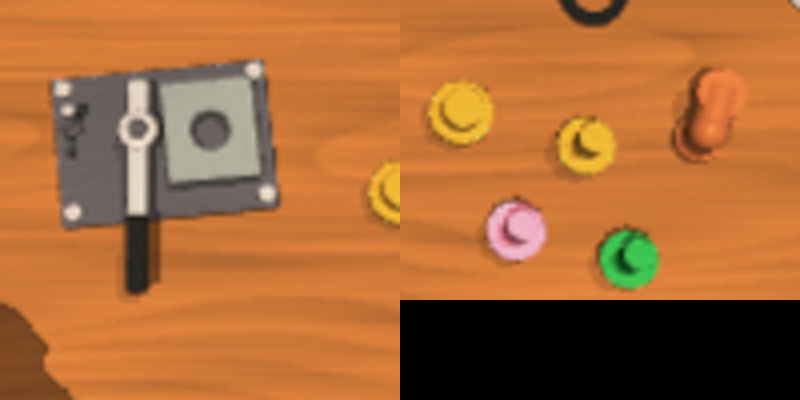

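The crop confirms it: of the two brass pieces, (585,145) has the narrow stub and its top at about 80 mm, so it is the plug. The wide, low one at (460,112) is the reducer. The stand's bore is at (210,130), the pivot at (138,128), and the pin is a light dot near (67,110). Next I move above the stand for a wrist look.

```bash
python3 -m inch '0.1 -0.0297 -0.0261 0 0 0 0;0.1 -0.0297 -0.0261 0 0 0 0;0.1 -0.0297 -0.0261 0 0 0 0;0.1 -0.0297 -0.0261 0 0 0 0;0.1 -0.0297 -0.0261 0 0 0 0;0.1 -0.0297 -0.0261 0 0 0 0;0.1 -0.0297 -0.0261 0 0 0 0;0.1 -0.0297 -0.0261 0 0 0 0;0.1 -0.0297 -0.0261 0 0 0 0;0.1 -0.0297 -0.0261 0 0 0 0;0.1 -0.0297 -0.0261 0 0 0 0;0.1 -0.0297 -0.0261 0 0 0 0;0.1 -0.0297 -0.0261 0 0 0 0;0.1 -0.0297 -0.0261 0 0 0 0;0.1 -0.0297 -0.0261 0 0 0 0'
python3 -m inch '0.1 0 0 0 0 0 0.12;0.1 0 0 0 0 0 0.12;0.1 0 0 0 0 0 0.12;0.1 0 0 0 0 0 0.12;0.1 0 0 0 0 0 0.12;0.1 0 0 0 0 0 0.12;0.1 0 0 0 0 0 0.12;0.1 0 0 0 0 0 0.12;0.1 0 0 0 0 0 0.12;0.1 0 0 0 0 0 0.12;0.1 0 0 0 0 0 0;0.1 0 0 0 0 0 0;0.1 0 0 0 0 0 0'
python3 - <<'E'
from h import *
s=get_state(); print(s["clock"],s["tool_pos"],R.from_quat(s["eef_rot"]).as_matrix().round(3),s["q"],s["contact_force"])
im,P=cloud("wrist"); np.savez('w1.npz',im=im,P=P); save('w1.png',im,s=1.5)
m=camera_model("wrist"); print(np.linalg.inv(m["view"]).round(3),m["intrinsics"])
E
```

```text
clock: 1.35
tool_pos: [0.4997, 0.0582, 0.2495]
eef_rot: [0.18, 0.984, -0.0, -0.0]
contact_force: [0.5, -0.5, -0.3]
opening: 0.551
finger_force: 0.0
clock: 2.43
tool_pos: [0.4992, 0.0603, 0.2495]
eef_rot: [0.703, 0.711, -0.0, -0.0]
contact_force: [-0.2, 0.2, -0.1]
opening: 0.547
finger_force: 0.0
2.4333 [0.49919694 0.06031367 0.2495495 ] [[-0.011  1.    -0.   ]
 [ 1.     0.011  0.   ]
 [ 0.    -0.    -1.   ]] [-0.2707959   0.53210522  0.09184785  1.93704778 -0.0745911   0.67608393
 -0.12212877] [-0.24726671  0.15065368 -0.09514297]
[[ 1.     0.011  0.003  0.498]
 [ 0.012 -0.946 -0.323  0.146]
 [-0.001  0.323 -0.946  0.385]
 [ 0.     0.     0.     1.   ]] [[297.18224441   0.         255.22099598]
 [  0.         297.18224441 187.91185607]
 [  0.           0.           1.        ]]
```

View pics/w1.png

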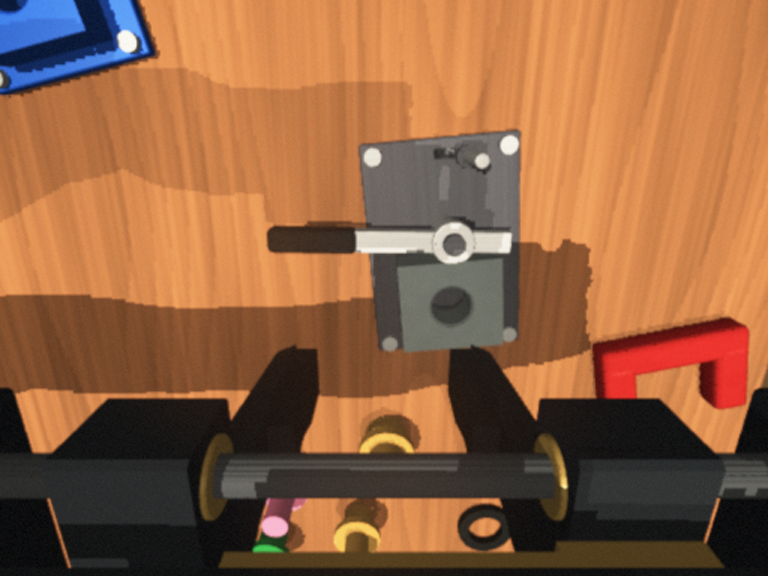

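Wrist picture: the stand with its bore at (451,306), the pivot ring at (453,243), the pin top at (483,160), the grip end at (268,240) and the nose end at (511,242). The plug's flange is at (357,537).

```bash
python3 - <<'E'
from h import *
z=np.load('w1.npz'); im,P=z['im'],z['P']; m=camera_model("wrist")
K=np.array(m["intrinsics"]);T=np.linalg.inv(m["view"])
def ray(u,v,h):
    d=T[:3,:3]@np.array([(u/1.5-K[0,2])/K[0,0],(v/1.5-K[1,2])/K[1,1],1]); o=T[:3,3]; return (o+d*(h-o[2])/d[2]).round(4)
for n,u,v,h in(("bore",451,306,.045),("pivot ring",454,243,.072),("pin",483,160,.074),("grip end",268,240,.064),("nose end",511,242,.07),("scr1",372,157,.014),("scr2",509,145,.014),("scr3",390,344,.014),("scr4",509,334,.014)): print(n,ray(u,v,h), P[int(v/1.5),int(u/1.5)].round(4))
Q=P[160:240,240:345].reshape(-1,3); B=Q[abs(Q[:,2]-.045)<.003]
print("block",cv2.minAreaRect((B[:,:2]*1000).astype(np.float32)),B[:,2].mean())
Q=P[140:185,175:345].reshape(-1,3); L=Q[(Q[:,2]>.055)&(Q[:,2]<.09)]
print("lever",cv2.minAreaRect((L[:,:2]*1000).astype(np.float32)),L[:,2].max())
# bore ellipse via dark pixels in block
g=cv2.cvtColor(im,cv2.COLOR_RGB2GRAY)[180:230,270:332]; c=(g<55).astype(np.uint8)
n,l,s,ce=cv2.connectedComponentsWithStats(c); print(s,ce+[270,180])
E
```

```text
bore [0.5554 0.0093 0.045 ] [ 0.5597 -0.003   0.014 ]
pivot ring [0.5501 0.0691 0.072 ] [0.548  0.071  0.0795]
pin [0.5657 0.1273 0.074 ] [0.565  0.1281 0.0763]
grip end [0.4139 0.0678 0.064 ] [0.4148 0.0693 0.0705]
nose end [0.5917 0.0699 0.07  ] [0.5914 0.0698 0.068 ]
scr1 [0.4893 0.125  0.014 ] [0.4893 0.126  0.0184]
scr2 [0.5984 0.1355 0.014 ] [0.5966 0.1364 0.0185]
scr3 [ 0.5066 -0.0416  0.014 ] [ 0.5065 -0.0382  0.0197]
scr4 [ 0.6155 -0.0301  0.014 ] [ 0.6134 -0.0267  0.0189]
block ((555.6389770507812, 9.854446411132812), (84.159912109375, 76.75845336914062), 5.749355316162109) 0.04558260745939754
lever ((503.36907958984375, 69.78611755371094), (177.7036590576172, 30.90738296508789), 0.09319083392620087) 0.08049407990307944
[[   0    0   62   50 3041]
 [  19   16   23   11   50]
 [  40   20    3    5    7]
 [  41   26    1    1    1]
 [  38   28    1    1    1]] [[300.47188425 204.53239066]
 [300.3        202.82      ]
 [311.57142857 201.71428571]
 [311.         206.        ]
 [308.         208.        ]]
```

```bash
python3 -m inch '0.1 -0.0391 -0.0036 0 0 0 0;0.1 -0.0391 -0.0036 0 0 0 0;0.1 -0.0391 -0.0036 0 0 0 0;0.1 -0.0391 -0.0036 0 0 0 0;0.1 -0.0391 -0.0036 0 0 0 0;0.1 -0.0391 -0.0036 0 0 0 0;0.1 -0.0391 -0.0036 0 0 0 0;0.1 -0.0391 -0.0036 0 0 0 0;0.1 0 0 0 0 0 0;0.1 0 0 0 0 0 0;0.1 0 0 0 0 0 0'
python3 - <<'E'
from h import *
s=get_state(); print(s["tool_pos"],R.from_quat(s["eef_rot"]).as_matrix().round(3))
m=camera_model("wrist"); im,P=cloud("wrist"); np.savez('w2.npz',im=im,P=P,V=m["view"]); save('w2.png',im,(128,60,384,260),3)
E
```

```text
clock: 3.4
tool_pos: [0.473, -0.2523, 0.2495]
eef_rot: [0.704, 0.71, 0.0, -0.0]
contact_force: [-0.3, 0.2, 0.5]
opening: 0.549
finger_force: 0.0
[ 0.47299241 -0.25226456  0.24949687] [[-0.009  1.    -0.   ]
 [ 1.     0.009  0.001]
 [ 0.001 -0.    -1.   ]]
```

View pics/w2.png

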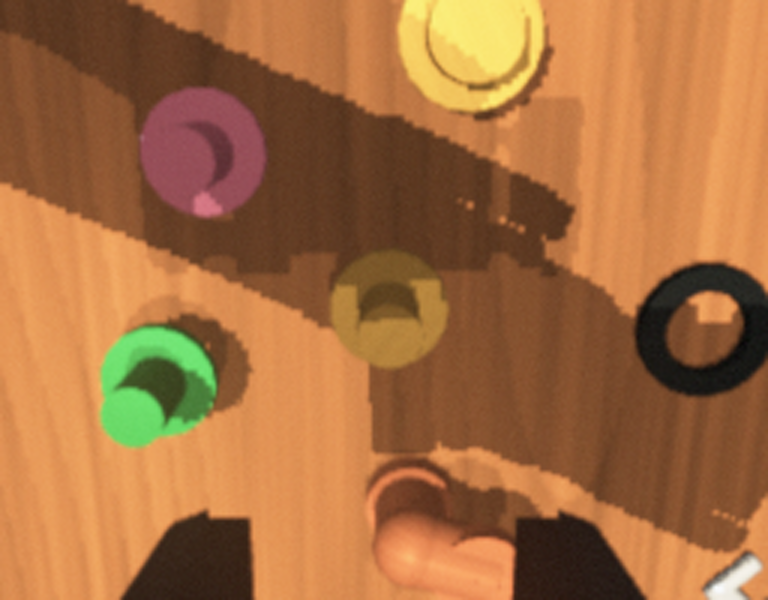

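The crop shows the plug's flange centred at (388,309), with the stub seen end-on; the reducer, pink, green, elbow and gasket surround it at a safe distance.

```bash
python3 - <<'E'
from h import *
z=np.load('w2.npz'); im,P=z['im'],z['P']; m=camera_model("wrist")
K=np.array(m["intrinsics"]);T=np.linalg.inv(z['V'])
u,v=128+388/3,60+309/3
d=T[:3,:3]@np.array([(u-K[0,2])/K[0,0],(v-K[1,2])/K[1,1],1]); o=T[:3,3]; print((o+d*(.036-o[2])/d[2]).round(4))
Q=P[135:190,230:285].reshape(-1,3)
for a,b in((.03,.042),(.068,.085)):
    F=Q[(Q[:,2]>a)&(Q[:,2]<b)]; print(F.mean(0).round(4),((F.max(0)+F.min(0))/2).round(4),np.ptp(F,0).round(4),cv2.minEnclosingCircle((F[:,:2]*1000).astype(np.float32)),len(F))
E
```

```text
[ 0.4751 -0.2539  0.036 ]
[ 0.4749 -0.247   0.0366] [ 0.4754 -0.2522  0.036 ] [0.0472 0.046  0.0117] ((475.17864990234375, -252.88771057128906), 23.92292022705078) 720
[ 0.4752 -0.2522  0.0763] [ 0.4751 -0.2533  0.0732] [0.023  0.024  0.0105] ((475.14544677734375, -253.21910095214844), 12.039069175720215) 399
```

```bash
python3 -m inch '0.1 -0.0009 0.0022 0.035 0 0 0;0.1 0 0 0.035 0 0 0;0.1 0 0 0.035 0 0 0;0.1 0 0 0.035 0 0 0;0.1 0 0 0.03 0 0 0;0.1 0 0 0.0175 0 0 0;0.1 0 0 0.01 0 0 0;0.1 0 0 0 0 0 0;-1 0 0 0 0 0 0;-1 0 0 0 0 0 0;-1 0 0 0 0 0 0;-1 0 0 0 0 0 0;-1 0 0 0 0 0 0;-1 0 0 0 0 0 0;-1 0 0 0 0 0 0;-1 0 0 0 0 0 0' 30
```

```text
clock: 4.78
tool_pos: [0.4759, -0.254, 0.0533]
eef_rot: [0.704, 0.71, 0.0, 0.001]
contact_force: [-1.1, 0.5, 7.0]
opening: 0.265
finger_force: 30.0
```

```bash
python3 -m inch '-1 0 0 -0.01 0 0 0;-1 0 0 -0.03 0 0 0;-1 0 0 -0.04 0 0 0;-1 0 0 -0.03 0 0 0;-1 0.0329 0.01025 0 0 0 0;-1 0.0329 0.01025 0 0 0 0;-1 0.0329 0.01025 0 0 0 0;-1 0.0329 0.01025 0 0 0 0;-1 0.0329 0.01025 0 0 0 0;-1 0.0329 0.01025 0 0 0 0;-1 0.0329 0.01025 0 0 0 0;-1 0.0329 0.01025 0 0 0 0;-1 0 0 0 0 0 0;-1 0 0 0.02 0 0 0;-1 0 0 0.02 0 0 0;-1 0 0 0.015 0 0 0;-1 0 0 0 0 0 0;-1 0 0 0 0 0 0;-1 0 0 0 0 0 0'
python3 - <<'E'
from h import *
s=get_state(); print(s["tool_pos"],R.from_quat(s["eef_rot"]).as_matrix().round(3),s["contact_force"],s["opening"])
m=camera_model("wrist"); im,P=cloud("wrist"); np.savez('w3.npz',im=im,P=P,V=m["view"]); save('w3.png',im,(100,100,400,325),2.6)
E
```

```text
clock: 6.37
tool_pos: [0.5556, 0.01, 0.1081]
eef_rot: [0.704, 0.71, 0.0, 0.0]
contact_force: [0.3, -0.4, -2.6]
opening: 0.265
finger_force: 30.0
[0.55558782 0.00995916 0.10814302] [[-0.008  1.     0.001]
 [ 1.     0.008  0.   ]
 [ 0.     0.001 -1.   ]] [ 0.31291309 -0.4374528  -2.63098062] 0.2648500101808226
```

View pics/w3.png

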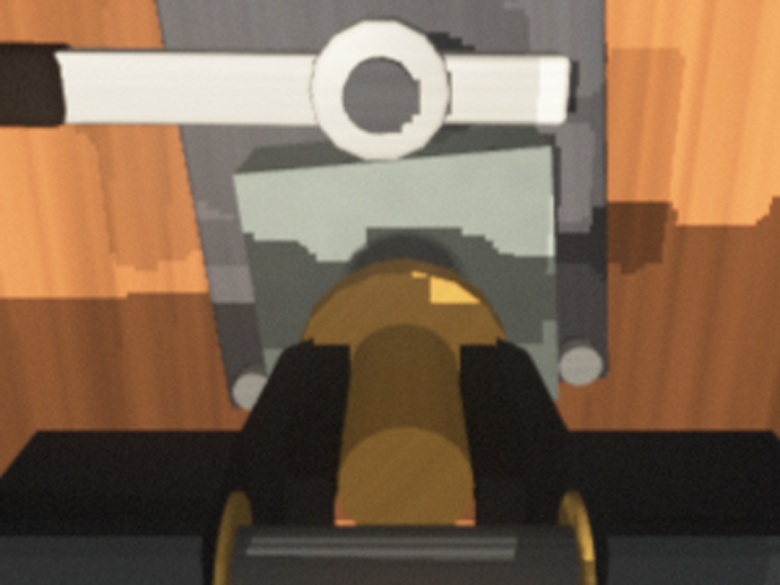

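The plug hangs over the bore (hidden mouth edge at (405,245), flange centred at about (405,330)), upright and laterally aligned. I lower it gently.

```bash
python3 -m inch '-1 -0.001 0 0.005 0 0 0;-1 0 0 0.005 0 0 0;-1 0 0 0.005 0 0 0;-1 0 0 0.003 0 0 0;-1 0 0 0 0 0 0;-1 0 0 0 0 0 0'
```

```text
clock: 6.92
tool_pos: [0.555, 0.0092, 0.0889]
eef_rot: [0.704, 0.71, -0.0, -0.0]
contact_force: [-0.5, -0.4, -2.3]
opening: 0.263
finger_force: 30.0
```

```bash
python3 -m inch '-1 0 0 0.005 0 0 0;-1 0 0 0.005 0 0 0;-1 0 0 0.004 0 0 0;-1 0 0 0.002 0 0 0;-1 0 0 0 0 0 0;-1 0 0 0 0 0 0'; python3 -m inch '-1 0 0 0.001 0 0 0;-1 0 0 0.001 0 0 0;-1 0 0 0.001 0 0 0;-1 0 0 0 0 0 0;-1 0 0 0 0 0 0'
```

```text
clock: 7.42
tool_pos: [0.5551, 0.0092, 0.073]
eef_rot: [0.704, 0.71, -0.0, -0.0]
contact_force: [0.6, 0.5, -2.9]
opening: 0.264
finger_force: 30.0
clock: 7.83
tool_pos: [0.5552, 0.0092, 0.0705]
eef_rot: [0.704, 0.71, 0.0, 0.0]
contact_force: [-1.5, 0.0, 1.5]
opening: 0.26
finger_force: 30.0
```

```bash
python3 -m inch '-1 0 0 0.0005 0 0 0;-1 0 0 0 0 0 0;0.1 0 0 0 0 0 0;0.1 0 0 0 0 0 0;0.1 0 0 0 0 0 0;0.1 0 0 0 0 0 0;0.1 0 0 0 0 0 0;0.1 0 0 -0.01 0 0 0;0.1 0 0 -0.03 0 0 0;0.1 0 0 -0.04 0 0 0;0.1 0 0 -0.04 0 0 0;0.1 0 0 -0.04 0 0 0;0.1 0 0 0 0 0 0;0.1 0 0 0 0 0 0'
python3 - <<'E'
from h import *
s=get_state(); print(s["tool_pos"],s["q"])
m=camera_model("wrist"); im,P=cloud("wrist"); np.savez('w4.npz',im=im,P=P,V=m["view"]); save('w4.png',im,(100,60,400,285),2.6)
Q=P.reshape(-1,3); Q=Q[np.hypot(Q[:,0]-.5553,Q[:,1]-.0095)<.03]
for a,b in((.047,.060),(.085,.1)):
    F=Q[(Q[:,2]>a)&(Q[:,2]<b)]; print(np.median(F,0).round(4),F[:,2].std(),cv2.minEnclosingCircle((F[:,:2]*1000).astype(np.float32)),len(F))
F=Q[(Q[:,2]>.047)&(Q[:,2]<.06)]; A=np.c_[F[:,:2]-F[:,:2].mean(0),np.ones(len(F))]; print("flange plane",np.linalg.lstsq(A,F[:,2],rcond=None)[0])
E
```

```text
clock: 9.0
tool_pos: [0.5567, 0.0092, 0.2327]
eef_rot: [0.704, 0.71, 0.002, 0.002]
contact_force: [-0.4, -0.2, -0.8]
opening: 0.55
finger_force: 0.0
[0.55665599 0.00915699 0.23269846] [-0.18416742  0.62130997  0.14070897  1.80983702 -0.12535234  0.71288463
  0.03294967]
[0.5549 0.0191 0.0537] 0.001711505699969846 ((555.621826171875, 9.25507926940918), 29.814035415649414) 892
[0.555  0.0111 0.0936] 0.0015168259136685205 ((554.7077026367188, 9.912662506103516), 12.043004989624023) 493
flange plane [-0.00296906 -0.01204896  0.0534525 ]
```

View pics/w4.png

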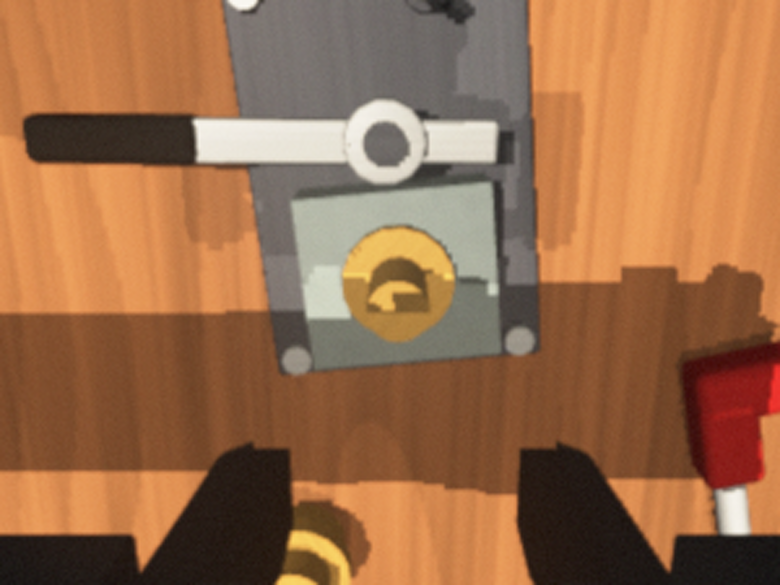

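The picture shows the plug standing in the bore (flange centre (398,285)), its flange flat at 53.5 mm, and the lever undisturbed. Now I shut the fingers and go down behind the grip.

```bash
python3 -m inch '-1 0.011 -0.0357 0 0 0 0;-1 0.011 -0.0357 0 0 0 0;-1 0.011 -0.0357 0 0 0 0;-1 0 0 0.035 0 0 0;-1 0 0 0.035 0 0 0;-1 0 0 0.03 0 0 0;-1 0 0 0 0 0 0;-1 0 0 0 0 0 0;-1 0 0 0 0 0 0' 20
python3 -m inch '-1 0 0 0.03 0 0 0;-1 0 0 0.03 0 0 0;-1 0 0 0.0127 0 0 0;-1 0 0 0 0 0 0;-1 0 0 0 0 0 0;-1 0 0 0 0 0 0;-1 0 0 0 0 0 0'
```

```text
clock: 9.8
tool_pos: [0.4477, 0.0411, 0.1301]
eef_rot: [0.704, 0.71, -0.0, -0.0]
contact_force: [0.4, 0.6, 0.4]
opening: 0.004
finger_force: 0.0
clock: 10.38
tool_pos: [0.4489, 0.0414, 0.0586]
eef_rot: [0.704, 0.71, 0.001, 0.001]
contact_force: [0.1, -0.6, -0.0]
opening: 0.004
finger_force: 0.0
```

Now I move in to contact and then follow the arc.

```bash
python3 -m inch '-1 0.005 0 0 0 0 0;-1 0.003 0 0 0 0 0;-1 0.002 0 0 0 0 0;-1 0 0 0 0 0 0;-1 0 0 0 0 0 0'; python3 -m inch '-1 0.0101 -0.0013 0 0 0 0.1;-1 0.0101 -0.0013 0 0 0 0.1;-1 0.0101 -0.0013 0 0 0 0.1;-1 0 0 0 0 0 0;-1 0 0 0 0 0 0'
python3 - <<'E'
from h import *
s=get_state();M=R.from_quat(s["eef_rot"]).as_matrix(); p=s["tool_pos"]
print("angle",np.arctan2(M[0,0],M[1,0]),"rel pivot in tool",(M.T@(p-[.5496,.0692,p[2]])).round(4),"F tool",(M.T@s["contact_force"]).round(1))
E
```

```text
clock: 10.8
tool_pos: [0.4479, 0.0514, 0.0572]
eef_rot: [0.704, 0.71, 0.0, 0.0]
contact_force: [0.0, -1.7, -0.1]
opening: 0.009
finger_force: 0.7
clock: 11.22
tool_pos: [0.4465, 0.0823, 0.0569]
eef_rot: [0.801, 0.598, -0.0, -0.0]
contact_force: [-0.1, -0.2, 0.9]
opening: 0.009
finger_force: 0.0
angle 0.28822748827976363 rel pivot in tool [-1.670e-02 -1.026e-01  1.000e-04] F tool [-0.2 -0.1 -0.9]
```

```bash
cat > st.py <<'E'
from h import *
s=get_state();M=R.from_quat(s["eef_rot"]).as_matrix(); p=s["tool_pos"]
print("angle",np.arctan2(M[0,0],M[1,0]).round(4),"rel",(M.T@(p-[.5496,.0692,p[2]])).round(4),"z",p[2].round(4),"F tool",(M.T@s["contact_force"]).round(2),"M",s["moment"].round(2))
E
python3 -m inch '-1 0.0102 -0.0012 0 0 0 0.1;-1 0.0102 -0.0012 0 0 0 0.1;-1 0.0102 -0.0012 0 0 0 0.1;-1 0.0102 -0.0012 0 0 0 0.1;-1 0.0102 -0.0012 0 0 0 0.1;-1 0 0 0 0 0 0'; python3 st.py;  python3 -m inch '-1 0.0102 -0.0012 0 0 0 0.1;-1 0.0102 -0.0012 0 0 0 0.1;-1 0.0102 -0.0012 0 0 0 0.1;-1 0.0102 -0.0012 0 0 0 0.1;-1 0.0102 -0.0012 0 0 0 0.1;-1 0 0 0 0 0 0;-1 0 0 0 0 0 0'; python3 st.py
```

```text
clock: 11.72
tool_pos: [0.465, 0.1296, 0.0567]
eef_rot: [0.925, 0.38, -0.0, -0.0]
contact_force: [-0.1, -0.5, 0.0]
opening: 0.005
finger_force: 0.0
angle 0.7914 rel [-1.770e-02 -1.024e-01  1.000e-04] z 0.0567 F tool [-0.39  0.27 -0.01] M [ 0.02  0.09 -0.04]
clock: 12.3
tool_pos: [0.5036, 0.1615, 0.0565]
eef_rot: [0.99, 0.142, -0.001, 0.0]
contact_force: [-0.2, -0.4, 0.1]
opening: 0.002
finger_force: 0.1
angle 1.2862 rel [-0.0182 -0.1015  0.    ] z 0.0565 F tool [-0.27  0.31 -0.13] M [-0.02  0.18  0.05]
```

```bash
python3 -m inch '-1 0.0104 -0.001 0 0 0 0.1;-1 0.0053 -0.0007 0 0 0 0.05;-1 0 0 0 0 0 0'; python3 st.py;  python3 -m inch '-1 0.003 -0.0004 0 0 0 0.03;-1 0.003 -0.0004 0 0 0 0.03;-1 0.002 -0.0003 0 0 0 0.02;-1 0 0 0 0 0 0'; python3 st.py
python3 - <<'E'
from h import *
m=camera_model("wrist"); im,P=cloud("wrist"); np.savez('w5.npz',im=im,P=P,V=m["view"]); save('w5.png',im,s=1.5)
E
```

```text
clock: 12.55
tool_pos: [0.5179, 0.1671, 0.0565]
eef_rot: [0.998, 0.066, -0.001, -0.0]
contact_force: [-3.1, 0.9, -0.3]
opening: 0.005
finger_force: 0.9
angle 1.4391 rel [-1.860e-02 -1.012e-01  1.000e-04] z 0.0565 F tool [-2.99 -1.28  0.29] M [0.06 0.46 0.02]
clock: 12.88
tool_pos: [0.5255, 0.1692, 0.0565]
eef_rot: [1.0, 0.026, -0.001, -0.0]
contact_force: [-3.3, 1.2, -1.1]
opening: 0.007
finger_force: 1.8
angle 1.5196 rel [-1.900e-02 -1.011e-01  1.000e-04] z 0.0565 F tool [-3.21 -1.33  1.12] M [ 0.14  0.91 -0.03]
```

View pics/w5.png

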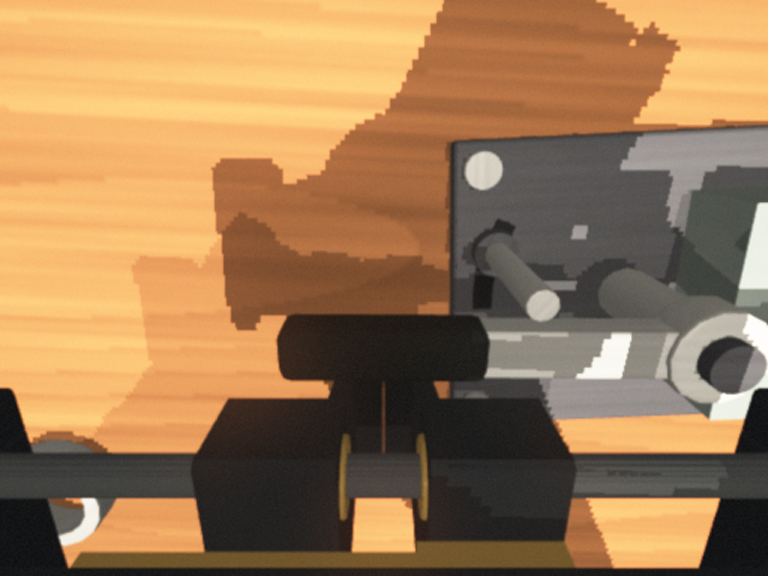

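The picture shows the grip (285–490, 345) pushed by the fingers, with the bar's edge now just short of the pin top at (543,304). The force is about 3 N, which is friction alone. I inch forward until the pin is felt.

```bash
for i in 1 2 3; do :; done; python3 -m inch '-1 0.0015 -0.0002 0 0 0 0.015;-1 0.0015 -0.0002 0 0 0 0.015;-1 0 0 0 0 0 0;-1 0 0 0 0 0 0'; python3 st.py; python3 -m inch '-1 0.001 0 0 0 0 0.01;-1 0.001 0 0 0 0 0.01;-1 0 0 0 0 0 0;-1 0 0 0 0 0 0'; python3 st.py
```

```text
clock: 13.27
tool_pos: [0.5296, 0.1698, 0.0568]
eef_rot: [1.0, 0.01, -0.0, -0.0]
contact_force: [-4.4, 1.3, -2.6]
opening: 0.003
finger_force: 2.0
angle 1.5512 rel [-0.018 -0.101  0.   ] z 0.0568 F tool [-4.37 -1.41  2.56] M [ 0.26  0.94 -0.  ]
clock: 13.6
tool_pos: [0.5321, 0.1699, 0.0571]
eef_rot: [1.0, -0.0, 0.0, -0.0]
contact_force: [-3.1, 2.4, -2.3]
opening: 0.004
finger_force: 2.0
angle 1.5716 rel [-0.0176 -0.1007  0.    ] z 0.0571 F tool [-3.08 -2.38  2.31] M [0.43 0.97 0.01]
```

```bash
python3 -m inch '-1 0.001 0 0 0 0 0.01;-1 0.001 0 0 0 0 0.01;-1 0 0 0 0 0 0;-1 0 0 0 0 0 0'; python3 st.py; python3 -m inch '-1 0.001 0 0 0 0 0.01;-1 0 0 0 0 0 0;-1 0 0 0 0 0 0'; python3 st.py
```

```text
clock: 13.93
tool_pos: [0.5342, 0.17, 0.0571]
eef_rot: [1.0, -0.01, 0.0, -0.0]
contact_force: [-3.9, 3.3, -1.3]
opening: 0.008
finger_force: 2.0
angle 1.5915 rel [-1.750e-02 -1.005e-01  1.000e-04] z 0.0571 F tool [-4.02 -3.26  1.32] M [0.59 0.92 0.  ]
clock: 14.18
tool_pos: [0.5347, 0.17, 0.0572]
eef_rot: [1.0, -0.015, -0.0, -0.0]
contact_force: [-4.7, 2.6, -0.4]
opening: 0.004
finger_force: 2.4
angle 1.6017 rel [-1.800e-02 -1.003e-01  1.000e-04] z 0.0572 F tool [-4.81 -2.5   0.43] M [ 0.64  1.1  -0.08]
```

```bash
python3 -m inch '-1 0.001 0 0 0 0 0;-1 0 0 0 0 0 0;-1 0 0 0 0 0 0'; python3 st.py; python3 -m inch '-1 0.0005 0 0 0 0 0;-1 0 0 0 0 0 0;-1 0 0 0 0 0 0'; python3 st.py
```

```text
clock: 14.43
tool_pos: [0.5349, 0.17, 0.0572]
eef_rot: [1.0, -0.015, -0.001, -0.001]
contact_force: [-6.5, 3.5, 1.9]
opening: 0.003
finger_force: 3.3
angle 1.6017 rel [-1.790e-02 -1.003e-01  1.000e-04] z 0.0572 F tool [-6.64 -3.26 -1.93] M [ 0.62  1.37 -0.06]
clock: 14.68
tool_pos: [0.5349, 0.17, 0.0572]
eef_rot: [1.0, -0.015, -0.001, -0.001]
contact_force: [-7.5, 3.3, 2.3]
opening: 0.008
finger_force: 3.7
angle 1.6017 rel [-0.0178 -0.1003  0.0002] z 0.0572 F tool [-7.62 -3.07 -2.32] M [ 0.67  1.59 -0.08]
```

The tool has stopped at x = 0.5349 while the force climbs, so this is the pin. I press to about 10 N.

```bash
python3 -m inch '-1 0.0007 0 0 0 0 0;-1 0.0005 0 0 0 0 0;-1 0 0 0 0 0 0;-1 0 0 0 0 0 0;-1 0 0 0 0 0 0'; python3 st.py
```

```text
clock: 15.1
tool_pos: [0.535, 0.17, 0.0571]
eef_rot: [1.0, -0.015, -0.003, -0.001]
contact_force: [-9.7, 3.0, 5.1]
opening: 0.001
finger_force: 4.8
angle 1.6017 rel [-0.0177 -0.1003  0.0002] z 0.0571 F tool [-9.76 -2.7  -5.05] M [ 0.68  1.97 -0.11]
```

```bash
python3 -m inch '-1 0.0003 0 0 0 0 0;-1 0 0 0 0 0 0;-1 0 0 0 0 0 0;-1 0 0 0 0 0 0'; python3 st.py; python3 -m inch '-1 -0.003 0 0 0 0 0;-1 -0.003 0 0 0 0 0;-1 -0.01 0 0 0 0 0;-1 -0.02 0 0 0 0 0;-1 0 0 0 0 0 0;-1 0 0 -0.03 0 0 0;-1 0 0 -0.04 0 0 0;-1 0 0 -0.04 0 0 0;-1 0 0 -0.04 0 0 0;-1 0 0 0 0 0 0;-1 0 0 0 0 0 0;-1 0 0 0 0 0 0'; python3 st.py
python3 - <<'E'
from h import *
m=camera_model("wrist"); im,P=cloud("wrist"); im2,P2=cloud("top")
cv2.imwrite('pics/w6.png',np.hstack([cv2.resize(im,(400,300)),cv2.resize(im2[60:300,180:420],(300,300))])[...,::-1])
Q=P2.reshape(-1,3); L=Q[(Q[:,2]>.055)&(Q[:,2]<.08)&(Q[:,1]>.125)&(Q[:,1]<.21)&(Q[:,0]>.5)&(Q[:,0]<.62)]; print(len(L), np.polyfit(L[:,1],L[:,0],1))
E
```

```text
clock: 15.43
tool_pos: [0.535, 0.17, 0.0571]
eef_rot: [1.0, -0.015, -0.003, -0.001]
contact_force: [-9.8, 3.0, 5.7]
opening: 0.005
finger_force: 5.1
angle 1.6017 rel [-0.0177 -0.1003  0.0003] z 0.0571 F tool [-9.94 -2.7  -5.6 ] M [ 0.66  2.04 -0.14]
clock: 16.43
tool_pos: [0.5029, 0.1703, 0.2072]
eef_rot: [1.0, -0.016, 0.001, 0.0]
contact_force: [-1.0, 0.8, 0.2]
opening: 0.006
finger_force: 0.0
angle 1.6024 rel [-0.0499 -0.0996 -0.0001] z 0.2072 F tool [-1.07 -0.75 -0.22] M [ 0.02  0.17 -0.03]
62 [-0.07550243  0.56239386]
```

View pics/w6.png

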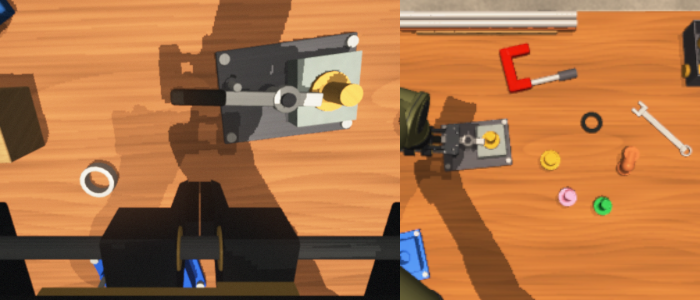

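The picture shows the lever resting against the pin (235,88), its nose over the flange (315,100), the plug still seated, the bystanders unmoved and the gripper clear.

```bash
python3 -c "
from plant import r
print(r.finish_job())"
```

```text
the job is handed in; nothing more can be done
None
```

The job is handed in at about 16.5 s: the plug stands in the bore with its flange flat on the block, and the lever was pressed against the stop pin at about 10 N and left resting there. The gripper is clear, and the bystanders looked unmoved in the last picture.

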